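# Stand the fallen splash shield back up at the bath

### The arm

A 7-joint arm with a two-finger parallel gripper is mounted at the origin on the work surface. World frame = base frame: x ahead of the robot, y to its left, z up, the work surface at z = 0. Lengths are in m, angles in degrees, forces in N, time in s.
With the tool pointing down it reaches from about 0.425 to 0.825 m from the base axis. Payload 3.6 kg.
Tool frame: the origin (TCP) lies midway between the tips of the shut fingers; the grasp point (between the pads) lies 19 mm behind it; z points along the fingers, y is the line along which they close (so a half turn about z gives the same grasp; the last joint's range is limited). The gripper opens to 93 mm and grips with 3 to 60 N. Pads are 15 mm wide; open, the fingers measure 128 mm over their backs; the gripper's body (75 mm by 188 mm) begins 65 mm behind the grasp point.
Start: joints at [72.221, 35.231, -0.722, 81.555, 0.464, 63.22, -2.315], TCP at [0.182, -0.624, 0.18] pointing down, gripper open.
Joint ranges: [-178.69, 178.69], [-17.37, 117.87], [-77.05, 75.6], [15.02, 138.74], [-78.02, 258.01], [0.78, 113.62], [-162.83, 162.83]. Speed limits (degrees/s): [159.86, 159.86, 180, 180, 180, 180, 180].

### API

Orientations are given as a 3x3 rotation matrix whose columns are the frame's x, y, z axes.
In Python, from cell import robot gives the robot as it stands.
- The arm moves only by the tool play_rows, never from a script. Its argument "steps" is a list of rows, each a list of 7 numbers: the shift along the tool's x, y, z in m, then the turn, a rotation vector about the tool's x, y, z in degrees, then the closure, from -1 (fully open) to 1 (shut), so that 0 is half open. In form: [[dx, dy, dz, wx, wy, wz, grip], ...]. A call has 1 to 20 rows; each row is the pose to reach, as a shift and turn from the pose commanded when the call began, along the tool's axes at that moment; what a row does not reach only later rows make up. A row lasts 1/10 s, in which the tool goes at most 50 mm and 8.59 degrees, less where a joint would pass 70% of its speed; a pose out of reach is approached as far as the arm can. A call with a gripper value outside its range is refused whole. The fingers move at their own pace and stop on an object; the grip force is fixed at half the most. Time passes only in rows, so rows that repeat a pose let the fingers close. It gives the time, the measured TCP pose, the force, the opening and the grip force at its end, in the units of the state.
- robot.observe(): the state, without advancing time (a new reading comes with each control period).
- robot.camera(name): name is "scene" or "top" or "wrist"; returns a dict with "color" (384x512x3 uint8, red, green, blue), "intrinsics" (3x3 intrinsics, pixels), "R" (3x3) and "t" (3): a world point X has camera coordinates R X + t; the wrist camera has in their place "mount" (4x4, takes a point from camera to tool coordinates, whose origin is the TCP and whose axes are the flange's). Camera axes: x right, y down, z forward; pixel columns grow to the right and rows downward; lengths in m; the calibration is good to about 2 mm. A picture is of the moment at which its call begins: read the wrist's pose just before it. There is no depth.
- robot.hand_in(): hands the job in; it is judged then, once.
The state is a dict: "clock": time; "joint_pos": joint angles; "joint_velocities": joint speeds; "joint_efforts": joint torques, N m; "tool_pos": TCP position; "tcp_rot": TCP orientation; "wrist_force": force on the tool from outside, world axes, zero at the start; "wrist_torque": the same for the moment, N m; "gripper_width": finger opening in m; "finger_force": force on a finger pad.
Only numpy, scipy, OpenCV 4.12 (cv2) and the standard library are available. Lean on these libraries where they do the work, as an engineer would, in place of code of your own. Each camera call takes 0.05 s, during which the arm holds its last target. There are 200 camera calls.

### The job

The splash shield in front of the tempering bath has been knocked onto its back. Without gripping or lifting it, stand it up on its foot again by pushing the upright foot over with the fingertips, then push the standing shield along the bench until the front edge of its foot is flush against the front of the bath. Leave the other things on the bench where they are.

Things in the scene. Friction and masses are not known exactly. Their poses are not given: they have to be found in the camera images.
- shield: Loose L-shaped splash shield, 0.6 kg: steel foot 90 (x) x 140 (y) x 8 mm (z), white screen 140 wide, 4 mm thick (x), up to 75 mm (z). Origin: middle of the heel, the outer corner edge of foot underside and screen back. x: along foot to its front edge; z: up the screen. Starts on its back: screen flat on bench, z level roughly towards the robot, foot upright (x up), underside facing the bath
- toe_left (a point): point on the shield's foot, on the underside's front edge, 65 mm to +y of the middle: (90, 65, 0) mm in the shield's frame
- toe_right (a point): the same, 65 mm to the other side: (90, -65, 0) mm in the shield's frame
- screen_top (a point): middle of the screen's free edge: (2, 0, 75) mm in the shield's frame. At the start it lies nearest the robot. Standing, the screen is on the robot's side and the foot points to the bath; pushed low on the screen's back the shield slides, pushed high or hard against the bath it tips forward
- foot_mid (a point): middle of the foot's upper face: (45, 0, 8) mm in the shield's frame; at the start this face is upright and looks towards the robot. The mass centre is about (39, 0, 9) mm. Pushing the foot's upper half level towards the bath (shield's -z) tips it about the heel, hardly sliding; beyond about 0.25 rad it falls onto its foot by itself
- bath: fixed bath, clear tank with black deck, 210 (x) x 460 (y) x 110 mm high; two glass vessels reach 45 mm, four knobs 26 mm above the deck. Origin: on the bench under the middle of the front face, which is plain, upright and looks along the bath's own -x, roughly to the robot. The foot's front edge comes to lie along this face, anywhere within its width
- beaker: small glass beaker, 68 mm across, 85 mm high, empty; origin under its centre. Bystander.
- amber_bottle: amber bottle with white cap, 60 mm across, 120 mm high; origin under its centre. Bystander.
- white_jar: white plastic jar, 64 mm across, 70 mm high; origin under its centre. Bystander.
- sinker: dark steel ring weight, 60 mm outside, 34 mm hole, 20 mm high; origin under its centre. Bystander.
- stopper: black rubber stopper, 38 mm across, 35 mm high; origin under its centre. Bystander.
- spatula: lab spatula about 180 mm long, lying on the bench, handle to its -x; origin under its middle. Bystander.
Mind the look-alikes: they are no part of the job. What is shaped like the shield but black or red is not meant.

How it is judged (in metres and radians):
On the way:
1. the shield stands upright on its foot, not yet at the bath (angle between shield's own z axis and vertical below 0.1 rad and not (x of each of toe_left, toe_right in the frame of bath above -0.01 m)), for 0.2 s.
At the end, for the whole second after the job is handed in: The shield stands upright (within 0.1 rad) on the bench, at rest, both front corners of its foot within 10 mm of the bath's front face and within the bath's width (230 mm either side of its middle) (angle between shield's own z axis and vertical below 0.1 rad and height (world z) of shield below 0.006 m and x of each of toe_left, toe_right in the frame of bath above -0.01 m and y of toe_left in the frame of bath between -0.23 and 0.23 m and y of toe_right in the frame of bath between -0.23 and 0.23 m and linear speed of shield below 0.02 m/s); the robot touches nothing.
It fails at once if the shield is lifted: its heel is more than 30 mm above the bench (height (world z) of shield above 0.03 m).
It fails at once if a bystander is moved by more than 30 mm or knocked over (distance of any of beaker, amber_bottle, white_jar, sinker, stopper, spatula from where it was at the start of the episode above 0.03 m or angle between any of beaker, amber_bottle, white_jar, sinker, stopper's own z axis and vertical above 0.6 rad).
It also fails if it takes over 61 s, if anything falls off the work surface, if the arm or the gripper's body presses on something with over 40 N, if the wrist force passes 120 N, or if a joint passes its speed limit or range.

## Working session

There is one attempt and no reset: what is moved stays moved. The work goes in short steps, Python scripts to look and compute and a tool call to move; the robot and the scene stay as the last step left them, time stands still between calls to the robot, and variables do not carry over. Pictures are saved under pics/ and viewed, at most 10 in all, crops included, and the job is handed in when it is done.

Besides the shell and the picture viewer there is one more tool, called after ">>>" in YAML: its name, and indented under it one key for each argument. play_rows: Moves the arm, as the interface text tells. Its arguments: {"type":"object","properties":{"steps":{"type":"array","items":{"type":"array","items":{"type":"number"}}}},"required":["steps"]}

```bash
mkdir -p pics; ls; python3 - <<'E'
from cell import robot
import cv2,numpy as np
o=robot.observe();print(o['clock'],o['tool_pos'],np.round(o['tcp_rot'],3).tolist(),o['gripper_width'])
np.set_printoptions(suppress=True,precision=4)
for n in("top","scene"):
    c=robot.camera(n);cv2.imwrite(f"pics/{n}0.png",c["color"][:,:,::-1]);np.savez(f"{n}.npz",**c);print(n,c["intrinsics"],c["R"],c["t"])
E
```

```text
pics
0.0 [ 0.18174934 -0.62314791  0.17869177] [[0.96, 0.28, -0.001], [0.28, -0.96, 0.002], [-0.0, -0.003, -1.0]] 0.09307277935771702
top [[403.8351   0.     261.0758]
 [  0.     403.8351 194.3498]
 [  0.       0.       1.    ]] [[-0.0219 -0.9997 -0.0144]
 [-0.9847  0.0241 -0.1727]
 [ 0.173   0.0104 -0.9849]] [-0.0101  0.4601  1.2969]
scene [[388.5249   0.     257.5021]
 [  0.     388.5249 188.8472]
 [  0.       0.       1.    ]] [[-0.8607  0.5087  0.0189]
 [ 0.3207  0.5706 -0.756 ]
 [-0.3954 -0.6446 -0.6543]] [ 0.4039 -0.0549  1.3862]
```

View pics/top0.png

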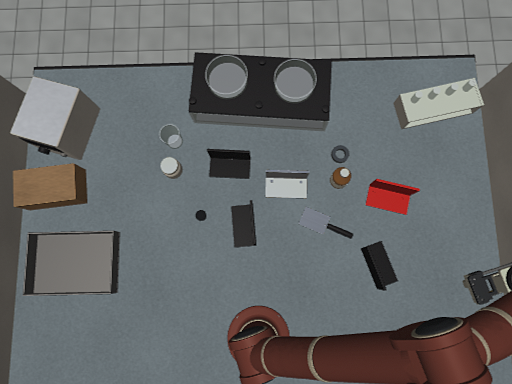

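View pics/scene0.png

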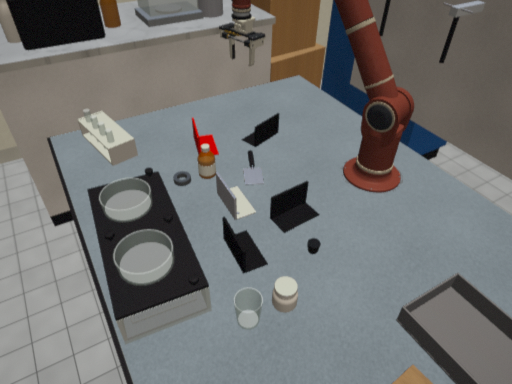

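```bash
cat >h.py <<'E'
import numpy as np,cv2
np.set_printoptions(suppress=True,precision=4)
def ray(c,uv,z):
    K,R,t=c["intrinsics"],c["R"],c["t"]
    d=R.T@np.linalg.inv(K)@np.array([uv[0],uv[1],1.]);o=-R.T@t
    return o+d*(z-o[2])/d[2]
def proj(c,X):
    p=c["intrinsics"]@(c["R"]@np.array(X)+c["t"]);return p[:2]/p[2]
E
python3 - <<'E'
from h import *
c=np.load("top.npz");im=c["color"][:,:,::-1]
cv2.imwrite("pics/crop0.png",cv2.resize(im[95:255,155:405],None,fx=3,fy=3,interpolation=cv2.INTER_CUBIC))
for p,z in [((190,113),.11),((328,120),.11),((190,123),0),((327,130),0),((265,198),.004),((307,198),.004),((265,172),.09),((307,172),.09),((341,173),.12),((340,154),.02),((315,220),0),((340,230),0),((210,150),.09),((250,150),.09)]:
    print(p,z,ray(c,p,z)[:2])
E
```

```text
(190, 113) 0.11 [0.7221 0.2041]
(328, 120) 0.11 [ 0.686 -0.243]
(190, 123) 0 [0.7285 0.2249]
(327, 130) 0 [ 0.6898 -0.256 ]
(265, 198) 0.004 [ 0.4532 -0.0334]
(307, 198) 0.004 [ 0.4497 -0.1757]
(265, 172) 0.09 [ 0.5236 -0.0355]
(307, 172) 0.09 [ 0.5202 -0.1703]
(341, 173) 0.12 [ 0.5074 -0.2731]
(340, 154) 0.02 [ 0.5964 -0.2927]
(315, 220) 0 [ 0.3747 -0.1999]
(340, 230) 0 [ 0.3391 -0.282 ]
(210, 150) 0.09 [0.6015 0.1417]
(250, 150) 0.09 [0.5981 0.0115]
```

View pics/crop0.png

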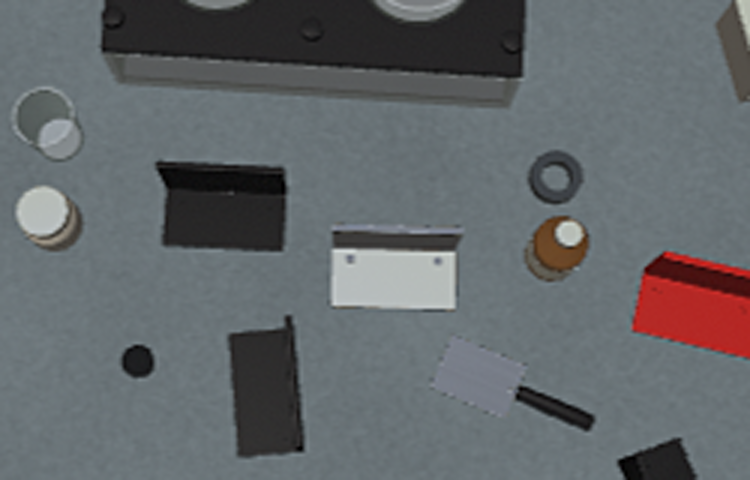

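The top view shows the white shield with its screen at about (286,190) and the foot's edge at about (266–309,171). The bath's front runs (189,112)–(329,120). Next I go above the shield and look from close by.

>>> play_rows:
  steps:
    - [0.1,-0.1,-0.03,0,0,4,-1]
    - [0.412,-0.418,-0.04,0,0,17.7,-1]
    - [0.412,-0.418,-0.04,0,0,17.7,-1]
    - [0.412,-0.418,-0.04,0,0,17.7,-1]
    - [0.412,-0.418,-0.04,0,0,17.7,-1]
    - [0.412,-0.418,-0.04,0,0,17.7,-1]
    - [0.412,-0.418,-0.04,0,0,17.7,-1]
    - [0.412,-0.418,-0.04,0,0,17.7,-1]
    - [0.412,-0.418,-0.04,0,0,17.7,-1]
    - [0.412,-0.418,-0.04,0,0,17.7,-1]
    - [0.412,-0.418,-0.04,0,0,17.7,-1]
    - [0.412,-0.418,-0.04,0,0,17.7,-1]
    - [0.412,-0.418,-0.04,0,0,17.7,-1]
    - [0.412,-0.418,-0.04,0,0,17.7,-1]
    - [0.412,-0.418,-0.04,0,0,17.7,-1]
    - [0.412,-0.418,-0.04,0,0,17.7,-1]
    - [0.412,-0.418,-0.04,0,0,17.7,-1]
    - [0.412,-0.418,-0.04,0,0,17.7,-1]
    - [0.412,-0.418,-0.04,0,0,17.7,-1]
    - [0.412,-0.418,-0.04,0,0,17.7,-1]

```text
clock: 2.1
tool_pos: [0.4604, -0.1075, 0.2199]
tcp_rot: [[1.0, -0.026, 0.0], [-0.026, -1.0, 0.0], [0.0, -0.0, -1.0]]
wrist_force: [0.2, -0.1, -0.2]
gripper_width: 0.0927
finger_force: 0.0
```

```bash
cat >>h.py <<'E'
def wrist(robot):
    o=robot.observe();c=robot.camera("wrist")
    T=np.eye(4);T[:3,:3]=o["tcp_rot"];T[:3,3]=o["tool_pos"]
    M=np.linalg.inv(T@c["mount"]);return o,dict(color=c["color"],intrinsics=c["intrinsics"],R=M[:3,:3],t=M[:3,3])
E
python3 - <<'E'
from h import *
from cell import robot
o,c=wrist(robot);print(o['clock'],o['tool_pos'],o['tcp_rot'],o['joint_pos'],o['wrist_force'])
np.savez("w1.npz",**c);cv2.imwrite("pics/w1.png",c["color"][:,:,::-1])
E
```

```text
2.1 [ 0.4604 -0.1075  0.2199] [[ 0.9997 -0.0256  0.0001]
 [-0.0256 -0.9997  0.0001]
 [ 0.0001 -0.0001 -1.    ]] [ 14.3452  17.1256  -5.0858 106.1601   1.7815  56.7871 -82.9566] [ 0.2344 -0.1364 -0.237 ]
```

View pics/w1.png

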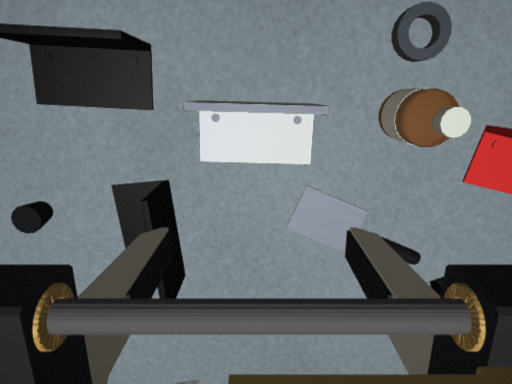

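Wrist view: the shield's foot edge runs (185,103)–(327,107), and the screen's free edge runs (201,161)–(311,164).

```bash
python3 - <<'E'
from h import *
c=np.load("w1.npz")
for p,z in [((184,101),.09),((327,106),.09),((186,109),.09),((327,112),.09),((201,161),.004),((311,164),.004),((443,122),.12),((422,32),.02)]: print(p,z,ray(c,p,z)[:2])
E
```

```text
(184, 101) 0.09 [ 0.5309 -0.0372]
(327, 106) 0.09 [ 0.5226 -0.1748]
(186, 109) 0.09 [ 0.5234 -0.0385]
(327, 112) 0.09 [ 0.5169 -0.175 ]
(201, 161) 0.004 [ 0.4557 -0.034 ]
(311, 164) 0.004 [ 0.4481 -0.1735]
(443, 122) 0.12 [ 0.5072 -0.2727]
(422, 32) 0.02 [ 0.5963 -0.2909]
```

>>> play_rows:
  steps:
    - [0.005,0,0.05,0,0,1.8,-1]
    - [0.005,0,0.09,0,0,1.8,-1]
    - [0.005,0,0.12,0,0,1.8,-1]
    - [0.005,0,0.145,0,0,1.8,-1]
    - [0.005,0,0.145,0,0,1.8,-1]
    - [0.02,0,0.145,0,0,1.8,-1]
    - [0.035,0,0.145,0,0,1.8,-1]
    - [0.04,0,0.145,0,0,1.8,-1]
    - [0.044,0,0.145,0,0,1.8,-1]
    - [0.048,0,0.145,0,0,1.8,-1]
    - [0.052,0,0.145,0,0,1.8,-1]
    - [0.056,0,0.145,0,0,1.8,-1]
    - [0.06,0,0.145,0,0,1.8,-1]
    - [0.064,0,0.145,0,0,1.8,-1]

```text
clock: 3.55
tool_pos: [0.5246, -0.109, 0.0749]
tcp_rot: [[0.998, -0.056, -0.0], [-0.056, -0.998, 0.0], [-0.0, -0.0, -1.0]]
wrist_force: [0.4, 0.1, 0.7]
gripper_width: 0.0931
finger_force: 0.0
```

```bash
python3 - <<'E'
from h import *
from cell import robot
o,c=wrist(robot);print(o['wrist_force'])
cv2.imwrite("pics/w2.png",c["color"][:,:,::-1])
E
```

```text
[0.4039 0.0978 0.6741]
```

View pics/w2.png

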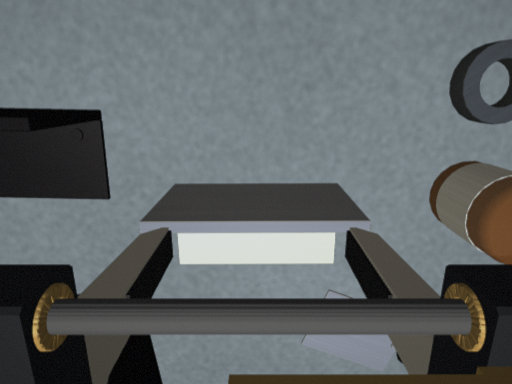

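The foot's edge (rows 221–232) is square against the fingertips. I keep pushing.

>>> play_rows:
  steps:
    - [0.004,0,0,0,0,0,-1]
    - [0.008,0,0,0,0,0,-1]
    - [0.012,0,0,0,0,0,-1]
    - [0.016,0,0,0,0,0,-1]
    - [0.02,0,0,0,0,0,-1]
    - [0.024,0,0,0,0,0,-1]
    - [0.028,0,0,0,0,0,-1]
    - [0.032,0,0,0,0,0,-1]
    - [0.032,0,0,0,0,0,-1]
    - [0.032,0,0,0,0,0,-1]
    - [0.032,0,0,0,0,0,-1]
    - [0.032,0,0,0,0,0,-1]
    - [0.032,0,0,0,0,0,-1]
    - [0.032,0,0,0,0,0,-1]

```text
clock: 5.0
tool_pos: [0.5564, -0.1107, 0.0749]
tcp_rot: [[0.998, -0.056, 0.0], [-0.056, -0.998, 0.0], [0.0, -0.0, -1.0]]
wrist_force: [1.0, 0.8, 0.3]
gripper_width: 0.0932
finger_force: 0.0
```

```bash
python3 - <<'E'
from h import *
from cell import robot
o,c=wrist(robot);s=robot.camera("scene")["color"]
w=c["color"];a=cv2.resize(s[120:280,100:330],(512,356));cv2.imwrite("pics/w3.png",cv2.resize(np.vstack([w[:340],a]),None,fx=.85,fy=.85)[:,:,::-1])
E
```

```text
(no output)
```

View pics/w3.png

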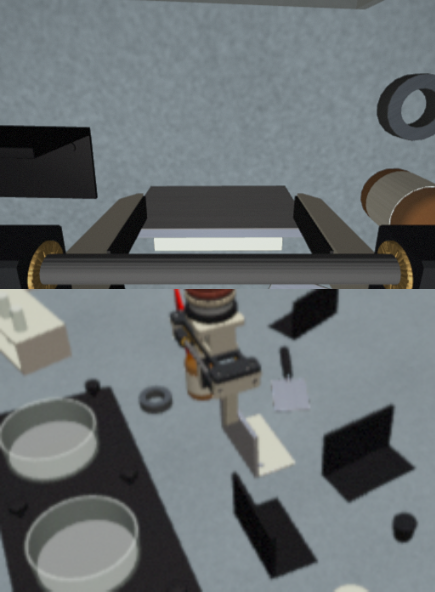

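The fingers passed over the foot. When the fingers are open, the tips evidently sit higher than the TCP. I work out their true height from the picture.

```bash
python3 - <<'E'
from h import *
from cell import robot
c=robot.camera("wrist");M=c["mount"];print(M)
K=c["intrinsics"]
for p in [(172,230),(346,230)]:
    d=M[:3,:3]@np.linalg.inv(K)@[p[0],p[1],1];o=M[:3,3]
    s=(np.sign(d[1])*.0465-o[1])/d[1];print(o+s*d)
E
```

```text
[[-0.0008 -0.961  -0.2766  0.0754]
 [ 1.     -0.0011  0.0008 -0.0006]
 [-0.0011 -0.2766  0.961  -0.2058]
 [ 0.      0.      0.      1.    ]]
[ 0.0059 -0.0465 -0.0393]
[ 0.0049  0.0465 -0.0372]
```

>>> play_rows:
  steps:
    - [0,0,-0.04,0,0,0,-1]
    - [-0.04,0,-0.05,0,0,0,-1]
    - [-0.085,0,-0.05,0,0,0,1]
    - [-0.085,0,-0.05,0,0,0,1]
    - [-0.085,0,-0.05,0,0,0,1]
    - [-0.085,0,-0.05,0,0,0,1]
    - [-0.085,0,-0.05,0,0,0,1]
    - [-0.085,0,-0.05,0,0,0,1]
    - [-0.085,0,-0.05,0,0,0,1]
    - [-0.085,0,-0.05,0,0,0,1]
    - [-0.085,0,-0.05,0,0,0,1]
    - [-0.085,0,-0.05,0,0,0,1]
    - [-0.085,0,-0.02,0,0,0,1]
    - [-0.085,0,0.005,0,0,0,1]
    - [-0.085,0,0.005,0,0,0,1]
    - [-0.085,0,0.005,0,0,0,1]

```text
clock: 6.75
tool_pos: [0.4716, -0.1059, 0.0701]
tcp_rot: [[0.998, -0.056, -0.0], [-0.056, -0.998, 0.0], [-0.0, -0.0, -1.0]]
wrist_force: [-0.0, -0.8, 1.3]
gripper_width: 0.0007
finger_force: 0.0
```

```bash
python3 - <<'E'
from h import *
from cell import robot
o,c=wrist(robot)
cv2.imwrite("pics/w4.png",c["color"][:,:,::-1]); print(o['wrist_force'])
E
```

```text
[-0.0215 -0.8328  1.2918]
```

View pics/w4.png

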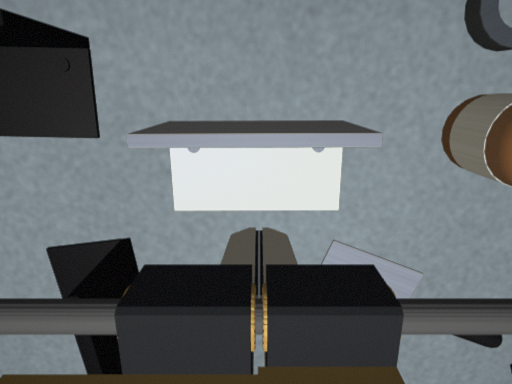

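The foot's edge (128–380, rows 120–147) is undisturbed and square to the tool. The shut fingertips are at (258,230), and I push again with them.

>>> play_rows:
  steps:
    - [0.02,0,0,0,0,0,1]
    - [0.03,0,0,0,0,0,1]
    - [0.035,0,0,0,0,0,1]
    - [0.039,0,0,0,0,0,1]
    - [0.043,0,0,0,0,0,1]
    - [0.047,0,0,0,0,0,1]
    - [0.051,0,0,0,0,0,1]
    - [0.055,0,0,0,0,0,1]
    - [0.059,0,0,0,0,0,1]
    - [0.063,0,0,0,0,0,1]
    - [0.067,0,0,0,0,0,1]
    - [0.071,0,0,0,0,0,1]
    - [0.075,0,0,0,0,0,1]
    - [0.079,0,0,0,0,0,1]
    - [0.082,0,0,0,0,0,1]
    - [0.082,0,0,0,0,0,1]
    - [0.082,0,0,0,0,0,1]
    - [0.082,0,0,0,0,0,1]
    - [0.082,0,0,0,0,0,1]
    - [0.082,0,0,0,0,0,1]

```text
clock: 8.8
tool_pos: [0.5533, -0.1106, 0.0699]
tcp_rot: [[0.998, -0.056, -0.0], [-0.056, -0.998, 0.0], [-0.0, -0.0, -1.0]]
wrist_force: [-0.9, -0.3, -0.1]
gripper_width: 0.0003
finger_force: 0.0
```

```bash
python3 - <<'E'
from h import *
from cell import robot
o,c=wrist(robot);s=robot.camera("scene")["color"]
w=c["color"];a=cv2.resize(s[120:280,100:330],(512,356));cv2.imwrite("pics/w5.png",cv2.resize(np.vstack([w[:340],a]),None,fx=.85,fy=.85)[:,:,::-1])
np.savez("w5.npz",**c)
E
```

```text
(no output)
```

View pics/w5.png

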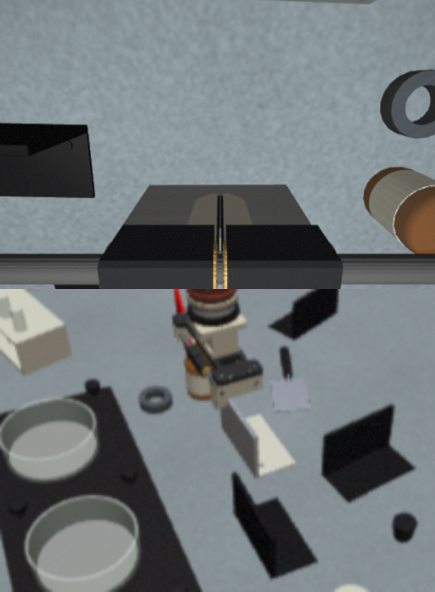

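The scene view shows the foot still upright with the fingers beyond it. I check the tip height and the foot's geometry numerically.

```bash
python3 - <<'E'
from h import *
from cell import robot
c=dict(np.load("w5.npz"));print(c["intrinsics"]);K=c["intrinsics"]
o=robot.observe();print("tcp px",proj(c,o["tool_pos"]),o["tool_pos"])
for dz in(.02,.04,.06):print(dz,proj(c,np.array(o["tool_pos"])+[0,0,dz]))
for p in [(173,218),(337,218)]:
  for z in(0,.09):print(p,z,ray(c,p,z))
for X in [(.527,-.037,0),(.527,-.175,0),(.527,-.037,.09),(.527,-.175,.09),(.615,-.037,0)]:print(X,proj(c,X))
# w4: width of foot edge
print("w4 depth from 252px", K[0,0]*.14/252)
E
```

```text
[[337.5185   0.     258.5995]
 [  0.     337.5185 190.7469]
 [  0.       0.       1.    ]]
tcp px [259.334 214.724] [ 0.5533 -0.1106  0.0699]
0.02 [259.4421 226.4001]
0.04 [259.5732 240.5666]
0.06 [259.7357 258.1157]
(173, 218) 0 [ 0.529  -0.0342  0.    ]
(173, 218) 0.09 [ 0.5616 -0.0603  0.09  ]
(337, 218) 0 [ 0.5208 -0.1767  0.    ]
(337, 218) 0.09 [ 0.556  -0.1563  0.09  ]
(0.527, -0.037, 0) [176.5177 220.024 ]
(0.527, -0.175, 0) [335.1216 211.4091]
(0.527, -0.037, 0.09) [142.498  272.6833]
(0.527, -0.175, 0.09) [367.4664 260.9676]
(0.615, -0.037, 0) [162.8219 117.0711]
w4 depth from 252px 0.1875102953208262
```

The visible shut tips sit about 25 mm above the nominal TCP, at z≈0.095, so they cleared the 90 mm foot. I go back and retry with the TCP lower.

>>> play_rows:
  steps:
    - [0,0,-0.03,0,0,0,1]
    - [-0.03,0,-0.04,0,0,0,1]
    - [-0.08,0,-0.04,0,0,0,1]
    - [-0.085,0,-0.04,0,0,0,1]
    - [-0.085,0,0,0,0,0,1]
    - [-0.085,0,0.025,0,0,0,1]
    - [-0.085,0,0.025,0,0,0,1]
    - [-0.07,0,0.025,0,0,0,1]
    - [-0.06,0,0.025,0,0,0,1]
    - [-0.055,0,0.025,0,0,0,1]
    - [-0.05,0,0.025,0,0,0,1]
    - [-0.045,0,0.025,0,0,0,1]
    - [-0.04,0,0.025,0,0,0,1]
    - [-0.036,0,0.025,0,0,0,1]
    - [-0.032,0,0.025,0,0,0,1]
    - [-0.028,0,0.025,0,0,0,1]

```text
clock: 10.5
tool_pos: [0.5256, -0.109, 0.0448]
tcp_rot: [[0.998, -0.057, -0.0], [-0.057, -0.998, 0.0], [-0.0, -0.0, -1.0]]
wrist_force: [0.6, -0.3, 0.6]
gripper_width: 0.0008
finger_force: 0.1
```

```bash
python3 - <<'E'
from h import *
from cell import robot
o,c=wrist(robot);np.savez("w6.npz",**c)
im=c["color"].astype(int)
for r in range(100,300,8):
    print(r,im[r,210].tolist(),im[r,320].tolist())
E
```

```text
100 [128, 139, 145] [130, 142, 148]
108 [131, 143, 147] [129, 142, 147]
116 [128, 138, 144] [128, 138, 144]
124 [131, 143, 149] [136, 149, 155]
132 [135, 148, 153] [123, 135, 140]
140 [131, 142, 149] [132, 145, 151]
148 [132, 145, 150] [129, 140, 146]
156 [137, 149, 154] [135, 147, 153]
164 [130, 142, 148] [132, 144, 150]
172 [135, 146, 152] [129, 141, 146]
180 [131, 143, 149] [132, 144, 149]
188 [130, 142, 147] [139, 150, 156]
196 [58, 55, 57] [57, 55, 57]
204 [59, 57, 57] [57, 57, 55]
212 [59, 58, 57] [60, 59, 59]
220 [153, 161, 174] [151, 158, 171]
228 [153, 161, 175] [151, 159, 172]
236 [228, 233, 235] [228, 233, 229]
244 [228, 232, 234] [228, 233, 229]
252 [229, 233, 234] [228, 233, 228]
260 [230, 234, 235] [227, 232, 227]
268 [19, 19, 21] [8, 10, 12]
276 [13, 13, 13] [15, 14, 17]
284 [13, 11, 15] [19, 17, 21]
292 [18, 16, 17] [14, 13, 14]
```

```bash
python3 - <<'E'
from h import *
c=np.load("w6.npz");print(ray(c,(258,193),0),ray(c,(258,216),.09),ray(c,(258,234),.088))
cv2.imwrite("pics/w6.png",c["color"][150:300,100:420,::-1].repeat(2,0).repeat(2,1))
E
```

```text
[ 0.5271 -0.1082  0.    ] [ 0.5415 -0.1091  0.09  ] [ 0.5309 -0.1084  0.088 ]
```

View pics/w6.png

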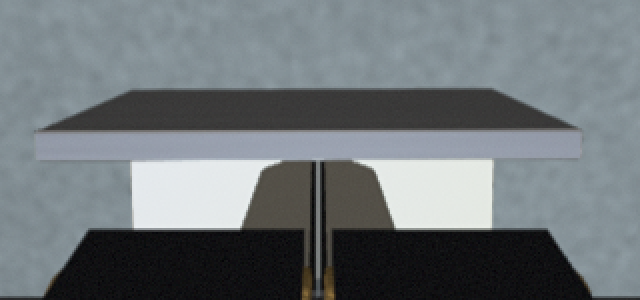

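The fingertips are now behind the foot, which leans forward about 0.15 rad (its edge is at crop rows 130–158). I keep pushing.

>>> play_rows:
  steps:
    - [0.004,0,0,0,0,0,1]
    - [0.008,0,0,0,0,0,1]
    - [0.012,0,0,0,0,0,1]
    - [0.016,0,0,0,0,0,1]
    - [0.02,0,0,0,0,0,1]
    - [0.024,0,0,0,0,0,1]
    - [0.026,0,-0.002,0,0,0,1]
    - [0.026,0,-0.005,0,0,0,1]
    - [0.026,0,-0.005,0,0,0,1]
    - [0.026,0,-0.005,0,0,0,1]
    - [0.026,0,-0.005,0,0,0,1]
    - [0.026,0,-0.005,0,0,0,1]

```text
clock: 11.75
tool_pos: [0.5512, -0.1104, 0.0498]
tcp_rot: [[0.998, -0.056, -0.0], [-0.056, -0.998, 0.0], [-0.0, -0.0, -1.0]]
wrist_force: [0.9, -0.6, 0.5]
gripper_width: 0.0004
finger_force: 0.0
```

```bash
python3 - <<'E'
from h import *
from cell import robot
o,c=wrist(robot);s=robot.camera("scene")["color"]
w=c["color"];a=cv2.resize(s[120:280,100:330],(512,356));cv2.imwrite("pics/w7.png",cv2.resize(np.vstack([w[:340],a]),None,fx=.85,fy=.85)[:,:,::-1])
np.savez("w7.npz",**c)
E
```

```text
(no output)
```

View pics/w7.png

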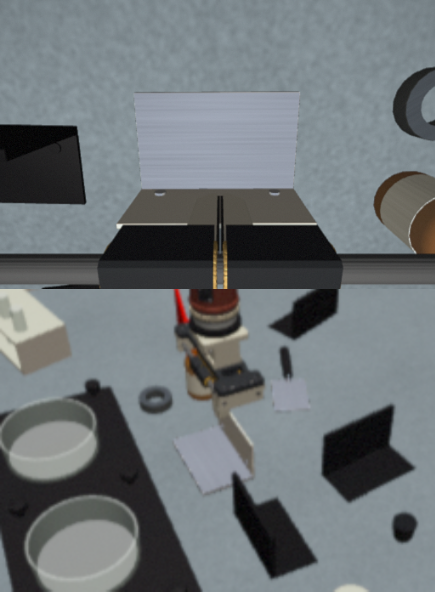

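The shield stands. Its front edge runs about (158,109)–(353,108) in the wrist view at full scale. I retreat over the screen and measure the remaining distance.

>>> play_rows:
  steps:
    - [0,0,-0.03,0,0,0,1]
    - [0,0,-0.07,0,0,0,1]
    - [0,0,-0.09,0,0,0,1]
    - [-0.03,0,-0.09,0,0,1.7,0]
    - [-0.07,0,-0.09,0,0,1.7,0]
    - [-0.08,0,-0.09,0,0,1.7,0]
    - [-0.08,0,-0.09,0,0,1.7,0]
    - [-0.08,0,-0.09,0,0,1.7,0]
    - [-0.08,0,-0.09,0,0,1.7,0]

```text
clock: 12.75
tool_pos: [0.4733, -0.1059, 0.1399]
tcp_rot: [[0.996, -0.086, 0.002], [-0.086, -0.996, 0.0], [0.002, -0.0, -1.0]]
wrist_force: [0.6, 0.5, 0.8]
gripper_width: 0.0433
finger_force: 0.0
```

```bash
python3 - <<'E'
from h import *
from cell import robot
c=np.load("w7.npz")
for p in[(157.6,109),(353,108)]:print("toe",ray(c,p,.008))
o,c=wrist(robot);im=c["color"].astype(int);print(o["tool_pos"],o["gripper_width"])
g=cv2.cvtColor(c["color"],cv2.COLOR_RGB2GRAY)
d=np.diff(cv2.GaussianBlur(g,(3,3),0).astype(int),axis=0)
for u in(60,170,200,230,260,290,320,345):
    r=[i for i in range(2,300) if abs(d[i,u])>14];print(u,r)
    print("  ",[np.round(ray(c,(u,q+.5),z)[:2],4).tolist() for q in r[:2] for z in(0,.008)])
np.savez("w8.npz",**c);t=robot.camera("top");np.savez("t8.npz",**t)
for p,z in [((189.3,111.7),.11),((329.3,120.3),.11),((195.7,122),0),((325,130),0)]:print("bath",ray(t,p,z))
E
```

```text
toe [ 0.6201 -0.0418  0.008 ]
toe [ 0.6128 -0.181   0.008 ]
[ 0.4733 -0.1059  0.1399] 0.04333209826485606
60 [40, 41, 42, 134, 135, 136, 263, 264, 265]
   [[0.613, 0.0707], [0.6115, 0.0664], [0.6121, 0.0709], [0.6106, 0.0666]]
170 [119, 120, 121, 124, 125, 126, 262]
   [[0.5315, -0.0213], [0.5319, -0.0234], [0.5305, -0.0211], [0.5309, -0.0232]]
200 [115, 116, 118, 119, 120, 123, 124, 125, 229, 230]
   [[0.5328, -0.0519], [0.5331, -0.0532], [0.5318, -0.0517], [0.5322, -0.0531]]
230 [113, 114, 117, 118, 119, 122, 123, 124, 297, 298, 299]
   [[0.5321, -0.082], [0.5325, -0.0827], [0.5311, -0.0819], [0.5315, -0.0826]]
260 [112, 113, 116, 117, 118, 121, 122, 123, 297, 298, 299]
   [[0.5305, -0.112], [0.5309, -0.112], [0.5295, -0.1119], [0.5299, -0.1119]]
290 [111, 112, 115, 116, 117, 120, 121, 122, 297, 298, 299]
   [[0.5289, -0.1419], [0.5293, -0.1412], [0.5279, -0.1419], [0.5284, -0.1412]]
320 [110, 111, 114, 115, 116, 119, 120, 230, 231, 294]
   [[0.5272, -0.1718], [0.5277, -0.1704], [0.5263, -0.1718], [0.5268, -0.1704]]
345 [258, 259, 297]
   [[0.3617, -0.194], [0.366, -0.1921], [0.3604, -0.194], [0.3648, -0.1921]]
bath [0.7266 0.2065 0.11  ]
bath [ 0.6849 -0.2471  0.11  ]
bath [0.7317 0.2048 0.    ]
bath [ 0.69  -0.249  0.   ]
```

>>> play_rows:
  steps:
    - [0.008,0,0.05,0,0,0.3,0]
    - [0.008,0,0.09,0,0,0.3,0]
    - [0.008,0,0.12,0,0,0.3,0]
    - [0.008,0,0.135,0,0,0.3,0]
    - [0.02,0,0.135,0,0,0.3,0]
    - [0.03,0,0.135,0,0,0.3,0]
    - [0.035,0,0.135,0,0,0.3,0]
    - [0.04,0,0.135,0,0,0.3,0]
    - [0.045,0,0.135,0,0,0.3,0]
    - [0.05,0,0.135,0,0,0.3,0]
    - [0.055,0,0.135,0,0,0.3,0]
    - [0.06,0,0.135,0,0,0.3,0]
    - [0.065,0,0.135,0,0,0.3,0]
    - [0.07,0,0.135,0,0,0.3,0]

```text
clock: 14.25
tool_pos: [0.5341, -0.1109, 0.0044]
tcp_rot: [[0.996, -0.091, -0.014], [-0.091, -0.996, 0.002], [-0.014, -0.001, -1.0]]
wrist_force: [-8.8, 0.5, 6.9]
gripper_width: 0.0464
finger_force: 4.7
```

```bash
cat >e.py <<'E'
from h import *
from cell import robot
o,c=wrist(robot);print(o["tool_pos"],o["wrist_force"],o["wrist_torque"])
np.savez("wl.npz",**c)
g=cv2.GaussianBlur(cv2.cvtColor(c["color"],cv2.COLOR_RGB2GRAY),(3,3),0).astype(int)
for u in(130,180,258,340,385):
    d=np.diff(g[:,u]);r=[i for i in range(2,300) if abs(d[i])>9 and abs(d[i])==abs(d[max(0,i-2):i+3]).max()];print(u,[(q,int(d[q]),np.round(ray(c,(u,q+.5),.008)[:2],3).tolist()) for q in r])
E
python3 e.py
```

```text
[ 0.5341 -0.1109  0.0044] [-8.8282  0.5436  6.9448] [0.4075 1.8665 0.0851]
130 [(50, 10, [0.639, -0.049]), (208, -17, [0.547, -0.03]), (246, 51, [0.521, -0.025]), (254, -39, [0.515, -0.023]), (264, -40, [0.508, -0.022])]
180 [(50, 13, [0.636, -0.076]), (198, -25, [0.551, -0.063]), (246, 51, [0.518, -0.057]), (254, -57, [0.512, -0.056]), (297, -16, [0.48, -0.051]), (298, -16, [0.479, -0.051])]
258 [(51, 14, [0.632, -0.119]), (198, -27, [0.546, -0.111]), (246, 52, [0.513, -0.108]), (254, -34, [0.508, -0.108]), (298, -39, [0.474, -0.105])]
340 [(51, 15, [0.627, -0.164]), (199, -32, [0.541, -0.162]), (204, 37, [0.538, -0.162]), (207, -29, [0.536, -0.162]), (246, 52, [0.508, -0.162]), (254, -57, [0.503, -0.162]), (297, -17, [0.47, -0.161])]
385 [(221, -17, [0.523, -0.191]), (246, 52, [0.506, -0.191]), (254, -34, [0.5, -0.191]), (264, -44, [0.492, -0.191])]
```

>>> play_rows:
  steps:
    - [-0.001,0,-0.006,0,0,0,0]
    - [-0.001,0,-0.012,0,0,0,0]
    - [-0.001,0,-0.012,0,0,0,0]
    - [-0.001,0,-0.012,0,0,0,0]

```text
clock: 14.7
tool_pos: [0.5394, -0.1118, 0.0169]
tcp_rot: [[0.996, -0.091, -0.002], [-0.091, -0.996, 0.0], [-0.002, -0.0, -1.0]]
wrist_force: [-3.9, -0.6, -0.9]
gripper_width: 0.0468
finger_force: 1.8
```

```bash
python3 e.py
```

```text
[ 0.5394 -0.1118  0.0169] [-3.8745 -0.5853 -0.8946] [ 0.0683  0.8486 -0.0337]
130 [(209, -20, [0.548, -0.025]), (235, 52, [0.529, -0.022]), (243, -36, [0.523, -0.02]), (264, -41, [0.507, -0.017])]
180 [(196, -26, [0.554, -0.06]), (197, -26, [0.553, -0.06]), (235, 52, [0.526, -0.056]), (243, -56, [0.52, -0.055]), (297, -16, [0.478, -0.048]), (298, -16, [0.477, -0.048])]
258 [(196, -29, [0.549, -0.112]), (235, 55, [0.521, -0.109]), (243, -35, [0.515, -0.109]), (298, -39, [0.472, -0.105])]
340 [(196, -30, [0.544, -0.166]), (235, 54, [0.516, -0.166]), (243, -38, [0.51, -0.165]), (298, -17, [0.466, -0.164])]
385 [(223, -17, [0.522, -0.196]), (235, 55, [0.513, -0.196]), (243, -32, [0.507, -0.196]), (264, -45, [0.491, -0.197])]
```

>>> play_rows:
  steps:
    - [0.005,0,0,0,0,0,0]
    - [0.01,0,0,0,0,0,0]
    - [0.015,0,0,0,0,0,0]
    - [0.02,0,0,0,0,0,0]
    - [0.025,0,0,0,0,0,0]
    - [0.03,0,0,0,0,0,0]
    - [0.035,0,0,0,0,0,0]
    - [0.039,0,0,0,0,0,0]
    - [0.042,0,0,0,0,0,0]
    - [0.045,0,0,0,0,0,0]
    - [0.047,0,0,0,0,0,0]
    - [0.049,0,0,0,0,0,0]
    - [0.05,0,0,0,0,0,0]

```text
clock: 16.05
tool_pos: [0.5903, -0.1165, 0.0169]
tcp_rot: [[0.996, -0.091, 0.0], [-0.091, -0.996, 0.0], [0.0, -0.0, -1.0]]
wrist_force: [-3.6, -0.9, -1.2]
gripper_width: 0.0468
finger_force: 1.7
```

```bash
sed -i 's/>9 and/>4 and/' e.py; python3 e.py
```

```text
[ 0.5903 -0.1165  0.0169] [-3.6423 -0.9001 -1.2216] [0.1601 0.8623 0.012 ]
130 [(25, -9, [0.71, -0.052]), (42, 12, [0.701, -0.05]), (209, -19, [0.599, -0.03]), (235, 54, [0.58, -0.026]), (243, -34, [0.574, -0.025]), (264, -44, [0.558, -0.022])]
180 [(25, -10, [0.707, -0.081]), (42, 13, [0.698, -0.08]), (57, 6, [0.69, -0.078]), (197, -26, [0.604, -0.065]), (235, 54, [0.577, -0.061]), (243, -55, [0.571, -0.06]), (297, -17, [0.529, -0.053])]
258 [(25, -9, [0.703, -0.126]), (28, 7, [0.702, -0.126]), (42, 15, [0.694, -0.125]), (57, 5, [0.686, -0.125]), (58, 5, [0.685, -0.125]), (196, -30, [0.6, -0.117]), (235, 56, [0.572, -0.114]), (243, -34, [0.566, -0.113]), (298, -37, [0.523, -0.109])]
340 [(25, -10, [0.699, -0.174]), (28, 8, [0.697, -0.174]), (42, 15, [0.69, -0.173]), (196, -31, [0.595, -0.171]), (203, -6, [0.59, -0.171]), (235, 55, [0.567, -0.17]), (243, -39, [0.561, -0.17]), (297, -16, [0.518, -0.169]), (298, -16, [0.517, -0.169])]
385 [(25, -9, [0.696, -0.2]), (28, 8, [0.695, -0.2]), (42, 13, [0.687, -0.2]), (223, -15, [0.573, -0.201]), (235, 54, [0.564, -0.201]), (243, -34, [0.558, -0.201]), (264, -42, [0.542, -0.201])]
```

>>> play_rows:
  steps:
    - [0.002,0,0,0,0,0,0]
    - [0.004,0,0,0,0,0,0]
    - [0.006,0,0,0,0,0,0]
    - [0.007,0,0,0,0,0,0]
    - [0.008,0,0,0,0,0,0]
    - [0.008,0,0,0,0,0,0]

```text
clock: 16.7
tool_pos: [0.5983, -0.1172, 0.0169]
tcp_rot: [[0.996, -0.091, 0.001], [-0.091, -0.996, -0.0], [0.001, -0.0, -1.0]]
wrist_force: [-2.2, 1.3, -1.2]
gripper_width: 0.0465
finger_force: 1.5
```

```bash
python3 e.py | cut -c1-200
```

```text
[ 0.5983 -0.1172  0.0169] [-2.241   1.2576 -1.1769] [ 0.07    0.7072 -0.0602]
130 [(24, 59, [0.719, -0.053]), (40, -9, [0.71, -0.051]), (56, 14, [0.702, -0.05]), (209, -19, [0.607, -0.031]), (235, 55, [0.588, -0.027]), (243, -33, [0.582, -0.026]), (264, -45, [0.566, -0.023])]
180 [(24, 50, [0.716, -0.082]), (40, -10, [0.708, -0.081]), (56, 19, [0.699, -0.079]), (196, -29, [0.613, -0.066]), (235, 54, [0.585, -0.061]), (243, -55, [0.579, -0.06]), (297, -17, [0.537, -0.054])]
258 [(24, 50, [0.712, -0.127]), (25, 50, [0.711, -0.127]), (40, -10, [0.703, -0.126]), (56, 19, [0.695, -0.125]), (57, 19, [0.694, -0.125]), (196, -30, [0.608, -0.117]), (235, 56, [0.58, -0.115]), (24
340 [(19, -5, [0.71, -0.174]), (25, 62, [0.707, -0.174]), (40, -8, [0.699, -0.174]), (43, 6, [0.697, -0.174]), (56, 20, [0.69, -0.174]), (196, -31, [0.603, -0.172]), (203, -5, [0.598, -0.171]), (235, 
385 [(25, 65, [0.705, -0.2]), (40, -8, [0.696, -0.2]), (43, 7, [0.695, -0.2]), (57, 12, [0.687, -0.2]), (223, -18, [0.581, -0.202]), (235, 55, [0.572, -0.202]), (243, -31, [0.566, -0.202]), (264, -43,
```

>>> play_rows:
  steps:
    - [0.001,0,0,0,0,0,0]
    - [0.002,0,0,0,0,0,0]
    - [0.003,0,0,0,0,0,0]
    - [0.003,0,0,0,0,0,0]

```text
clock: 17.15
tool_pos: [0.5985, -0.117, 0.0164]
tcp_rot: [[0.996, -0.092, -0.005], [-0.092, -0.996, 0.001], [-0.005, -0.0, -1.0]]
wrist_force: [-6.6, 1.4, 0.6]
gripper_width: 0.0465
finger_force: 3.3
```

The TCP has stopped while the force rises, so the foot is against the bath. I press slightly to square it, then back off.

>>> play_rows:
  steps:
    - [0.002,0,0,0,0,0,0]
    - [0.002,0,0,0,0,0,0]
    - [0.0,0,0,0,0,0,0]
    - [-0.006,0,0,0,0,0,0]
    - [-0.015,0,0,0,0,0,0]
    - [-0.04,0,0,0,0,0,0]
    - [-0.05,0,-0.03,0,0,0,0]
    - [-0.05,0,-0.08,0,0,0,0]
    - [-0.05,0,-0.13,0,0,0,0]
    - [-0.03,0,-0.17,0,0,0,0]
    - [-0.03,0,-0.17,0,0,0,0]
    - [-0.03,0,-0.17,0,0,0,0]

```text
clock: 18.35
tool_pos: [0.5729, -0.1149, 0.1885]
tcp_rot: [[0.996, -0.091, 0.006], [-0.091, -0.996, -0.001], [0.006, 0.0, -1.0]]
wrist_force: [-0.6, -0.3, 0.1]
gripper_width: 0.0463
finger_force: 0.0
```

```bash
python3 - <<'E'
from h import *
from cell import robot
o,c=wrist(robot);print(o["tool_pos"],o["wrist_force"])
g=cv2.GaussianBlur(cv2.cvtColor(c["color"],cv2.COLOR_RGB2GRAY),(3,3),0).astype(int)
for u in(140,190,215,240,258,280,300,320,370):
    d=np.diff(g[:,u]);r=[i for i in range(2,200) if abs(d[i])>5 and abs(d[i])==abs(d[max(0,i-2):i+3]).max()];print(u,[(q,int(g[q-3,u]),int(g[q+4,u]),[float(round(ray(c,(u,q+.5),z)[0],3)) for z in(0,.008,.075,.11)]) for q in r])
t=robot.camera("top");a=np.load("top.npz")["color"].astype(int)
m=(abs(t["color"].astype(int)-a).max(2)>40).astype(np.uint8)
n,_,s,ce=cv2.connectedComponentsWithStats(m);print([(s[i].tolist()) for i in range(1,n) if s[i,4]>8])
E
```

```text
[ 0.5729 -0.1149  0.1885] [-0.5611 -0.3046  0.137 ]
140 [(32, 29, 106, [0.724, 0.722, 0.709, 0.702]), (39, 106, 99, [0.717, 0.715, 0.703, 0.697]), (49, 101, 143, [0.707, 0.706, 0.695, 0.69]), (153, 146, 6, [0.594, 0.595, 0.604, 0.609]), (163, 8, 50, [0.583, 0.584, 0.595, 0.601])]
190 [(32, 30, 108, [0.719, 0.717, 0.705, 0.699]), (39, 108, 101, [0.712, 0.71, 0.699, 0.694]), (48, 103, 155, [0.703, 0.702, 0.692, 0.687]), (69, 146, 157, [0.681, 0.681, 0.675, 0.672]), (132, 143, 87, [0.613, 0.614, 0.62, 0.623]), (137, 85, 214, [0.608, 0.608, 0.615, 0.619]), (141, 187, 146, [0.603, 0.604, 0.611, 0.615])]
215 [(32, 31, 107, [0.716, 0.715, 0.703, 0.697]), (39, 107, 100, [0.709, 0.708, 0.697, 0.692]), (48, 102, 154, [0.7, 0.699, 0.69, 0.685]), (130, 158, 83, [0.613, 0.614, 0.619, 0.622]), (137, 83, 215, [0.605, 0.606, 0.613, 0.617]), (141, 184, 145, [0.6, 0.601, 0.609, 0.613])]
240 [(32, 32, 108, [0.714, 0.712, 0.701, 0.695]), (39, 108, 101, [0.707, 0.706, 0.695, 0.69]), (40, 107, 103, [0.706, 0.705, 0.695, 0.689]), (48, 102, 158, [0.698, 0.697, 0.688, 0.684]), (130, 161, 82, [0.61, 0.611, 0.
[... 658 characters left out ...]
691]), (40, 105, 103, [0.7, 0.699, 0.69, 0.685]), (49, 104, 153, [0.691, 0.69, 0.682, 0.679]), (128, 157, 128, [0.606, 0.607, 0.614, 0.617]), (132, 139, 84, [0.602, 0.602, 0.61, 0.614]), (137, 86, 217, [0.596, 0.597, 0.606, 0.61]), (141, 178, 146, [0.591, 0.592, 0.602, 0.607])]
320 [(32, 32, 106, [0.706, 0.705, 0.695, 0.689]), (40, 106, 102, [0.698, 0.697, 0.688, 0.684]), (49, 102, 141, [0.689, 0.688, 0.681, 0.677]), (133, 147, 115, [0.598, 0.599, 0.608, 0.612]), (137, 102, 217, [0.594, 0.595, 0.604, 0.608]), (141, 176, 137, [0.589, 0.59, 0.6, 0.605])]
370 [(33, 29, 93, [0.7, 0.699, 0.69, 0.685]), (49, 97, 145, [0.684, 0.683, 0.677, 0.674])]
[[228, 79, 284, 305, 26825], [260, 117, 6, 5, 12]]
```

```bash
python3 -c "
from cell import robot
print(robot.hand_in())"
```

```text
the job is handed in; nothing more can be done
None
```

The shield is standing upright on its foot with the front edge flush against the bath (gap about 1 mm or less in the last wrist view), and I handed the job in at about 18 s; no verdict came back.

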